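Hang the pipette in the free place of the carousel

ROBOT

A 6-joint arm with a two-finger parallel gripper is mounted at the origin on the work surface; the furniture and walls round the work are solid. World frame = base frame: x ahead of the robot, y to its left, z up, the work surface at z = 0. Lengths are in m, angles in degrees, forces in N, time in s.
With the tool pointing down it reaches from about 0.325 to 0.775 m from the base axis. Payload 5.5 kg.
Tool frame: the origin (TCP) lies at the centre of the arm's flange, where the gripper is bolted on; the fingertips stand 182 mm ahead of it and the grasp point (between the pads) lies 163 mm ahead of it; z points along the fingers, y is the line along which they close (so a half turn about z gives the same grasp; the last joint's range is limited). The gripper opens to 88 mm and grips with 3 to 60 N. Pads are 20 mm wide; open, the fingers measure 115 mm over their backs; the gripper's body (75 mm by 178 mm) begins 61 mm behind the grasp point.
Start: joints at [-69.654, 5.22, 70.514, -0, 104.267, -3.249], TCP at [0.24, -0.55, 0.405] pointing down, gripper open.
Joint ranges: [-164.24, 164.24], [-49.07, 125.15], [9.68, 141.18], [-86.29, 266.29], [3.28, 154.24], [-151.56, 151.56]. Speed limits (degrees/s): [147.25, 147.25, 172.46, 180, 180, 180].

INTERFACE

Orientations are given as [roll, pitch, yaw] about the fixed x, y, z axes, in that order (R = Rz(yaw) Ry(pitch) Rx(roll)).
In Python, from station import r gives the robot as it stands. The module is installed in compiled form; this text tells all that it offers. Calls block until the motion is done:
- r.reach(position, orientation): joint-space move of the TCP to a pose.
- r.servo_line(position, rotation=None, speed=0.15): straight line of the TCP; rotation=None keeps the orientation; speed is the mean speed in m/s.
- r.move_joints(angles): joint-space move.
- r.let_go() and r.grab(squeeze=None): open the fingers fully, or close them until they stop; squeeze is the grip in N (None keeps the last).
- r.wait(seconds).
- r.inverse_kinematics(position, orientation): joint angles nearest the present ones, or None.
- r.sense(): the state.
- r.snapshot(name): name is "scene" or "top" or "wrist"; returns a dict with "frame" (384x512x3 uint8, red, green, blue), "fx", "fy", "cx", "cy" (pixels), "R" (3x3) and "t" (3): a world point X has camera coordinates R X + t. Camera axes: x right, y down, z forward; pixel columns grow to the right and rows downward; lengths in m; the calibration is good to about 2 mm. A picture is of the moment at which its call begins. There is no depth.
A pose or a line that the arm cannot do raises r.IKError and nothing moves.
- r.hand_in(): hands the job in; it is judged then, once.
The state is a dict: "clock": time; "joints": joint angles; "joint_vel": joint speeds; "joint_torque": joint torques, N m; "tcp_pos": TCP position; "orientation": TCP orientation; "contact_force": force on the tool from outside, world axes, zero at the start; "torque": the same for the moment, N m; "opening": finger opening in m; "gripper_force": force on a finger pad.
Only numpy, scipy, OpenCV 4.12 (cv2) and the standard library are available. Lean on these libraries where they do the work, as an engineer would, in place of code of your own. Each camera call takes 0.05 s, during which the arm holds its last target. There are 200 camera calls.

TASK

Turn the pipette carousel until its empty hanger points to the front, over the pointer on the base, then take the pipette from the bench stand, hang it in that hanger and press it straight down, through the steady rubbing of the saddle, until you feel the firm stop: lean on the stop with about 10 to 17 newtons for half a second, never more than 22. Let go with the pipette hanging upright and the hanger still at the front, and leave the other things on the bench where they are.

Things in the scene. Friction and masses are not known exactly. Their poses are not given: they have to be found in the camera images.
- carousel_base: Fixed round base of the pipette carousel, 190 mm across, 12 mm thick; origin at the centre of its underside, z up on the turning axis. Its -x axis is the front, shown by a raised T-shaped pointer on its top; it faces the robot within about 20 degrees.
- carousel (a joint): Angle of the wheel on the base, rad, positive anticlockwise from above; 0 when the empty hanger points to the front. Starts at 0.6 to 2.4; turns between -3.1 and 3.1 and stays where it is left (friction about 0.12 N m). Five hangers 72 degrees apart, 75 mm from the axis: four carry pipettes fixed to the wheel (like the loose one, tops 196 mm above the bench), one is empty.
- knob_grip (a point): Centre of the carousel's knob, on the turning axis, 228 mm above the bench. The knob is an upright grey bar 46 mm long, 16 mm thick, from 203 to 245 mm above the bench; gripped from above across its 16 mm it turns the wheel. This point's axes turn with the wheel: the bar's length lies along x, its thickness along y.
- free_hanger (a point): Centre of the empty hanger, 125 mm above the bench, level with the saddle's top before pressing (does not sink with it); axes turn with the wheel, -x radially outward, z up. Grey frame, an open fork: recess 32 mm across round this point, side and back walls rising 2 mm above it; the pipette's collar goes down into this recess, centred on this point.
- hanger_mouth (a point): Outer end of the empty hanger, 19 mm outward of its centre, 125 mm above the bench: a gap 19 mm wide between two low lips. The pipette's neck enters here from outside, moving radially inward with the collar's underside more than 4 mm above this point; only then is it lowered.
- saddle_top (a point): Top of the U-shaped steel saddle plate in the empty hanger (4 mm thick, slot 18 mm wide open outward, slot floor 9.5 mm inward), at the hanger's centre. The collar rests on it. It slides down under a push of about 5 N and stays where left; after 6 to 18 mm (differs each time, cannot be seen, only felt) it meets a hard stop.
- pipette: Loose micropipette, round, 169 mm long, 90 g, standing upright in the bench stand; origin at the tip (lower end), z along it to the top. Clear tip 40 mm; white neck 14 mm in diameter from 46 to 88 mm; grey collar 28 mm in diameter from 88 to 98 mm (its lower edge bevelled); white round handle 24 mm in diameter from 98 to 151 mm, where it is gripped; grey push button 18 mm in diameter on top.
- pipette_collar (a point): Centre of the underside of the pipette's collar, 88 mm above its tip; axes as the pipette's.
- bench_stand: Fixed bench stand: round foot 66 mm across, upright white tube 31 mm outside, 19 mm inside, open at the top, 102 mm above the bench. The pipette's collar rests on the tube; lift it straight up by 110 mm to clear the tube. Origin at the centre of its underside.
- the_white_jar: Bystander, white round plastic jar, 48 mm wide, 65 mm high; leave it alone. Origin at the centre of its underside.
- the_dropper_bottle: Bystander, small dropper bottle, 25 mm wide, 70 mm high; leave it alone. Origin at the centre of its underside.
- the_blue_bottle: Bystander, tall bottle, 66 mm wide, 150 mm high; leave it alone. Origin at the centre of its underside.

How it is judged:
By the outcome, as a careful person would: the job done as asked, in the order asked, and still so for the second after the job is handed in, with the robot touching nothing.
It also fails if it takes over 72 s, if anything falls off the work surface, if the arm or the gripper's body presses on something with over 40 N, if the wrist force passes 120 N, or if a joint passes its speed limit or range.

## Working session

There is one attempt and no reset: what is moved stays moved. The work goes in short steps, each a Python script; the robot and the scene stay as the last script left them, time stands still between calls to the robot, and variables do not carry over. Pictures are saved under pics/ and viewed, at most 10 in all, crops included, and the job is handed in when it is done.

```bash
mkdir -p pics; cat > h.py <<'E'
import numpy as np, cv2
from station import r
def snap(n,f):
    s=r.snapshot(n); cv2.imwrite(f'pics/{f}.png',cv2.cvtColor(s['frame'],cv2.COLOR_RGB2BGR)); np.savez(f'pics/{f}.npz',**{k:s[k] for k in('fx','fy','cx','cy','R','t')}); return s
def ray(s,u,v,z):
    R=np.array(s['R']);t=np.array(s['t']);c=-R.T@t
    d=R.T@np.array([(u-s['cx'])/s['fx'],(v-s['cy'])/s['fy'],1]);return c+d*(z-c[2])/d[2]
def proj(s,X):
    p=np.array(s['R'])@np.array(X)+np.array(s['t']);return s['fx']*p[0]/p[2]+s['cx'],s['fy']*p[1]/p[2]+s['cy']
E
python3 - <<'E'
from h import *
for n in('scene','top'):
    s=snap(n,n+'1');print(n,-np.array(s['R']).T@s['t'],s['fx'])
a=[cv2.imread(f'pics/{n}1.png') for n in('scene','top')]
for n,i in zip(('scene','top'),a): cv2.imwrite(f'pics/{n}1b.png',cv2.resize(i,(800,600),interpolation=cv2.INTER_CUBIC))
print(r.sense())
E
```

```text
scene [ 0.08727255 -0.75930174  0.57371109] 464.76421807347714
top [0.32267182 0.11179654 1.29146154] 458.1768569491452
{'clock': 0.1, 'joints': array([-6.96560868e+01,  5.25799280e+00,  7.05729747e+01,  1.31120563e-03,
        1.04266940e+02, -3.24850108e+00]), 'joint_vel': array([ 0.05558909, -0.02821094, -0.17230335,  0.09186759, -0.02767814,
       -0.017041  ]), 'joint_torque': array([ 3.55204473e-03, -4.47860420e+01, -4.07568455e+01,  7.02715642e-02,
        2.84453959e-02, -1.31191737e-04]), 'tcp_pos': array([ 0.24015822, -0.54989702,  0.40364783]), 'orientation': array([-1.79902322e+02, -6.81733442e-03,  2.35927305e+01]), 'contact_force': array([-0.05209678, -0.51107239, -0.3742559 ]), 'torque': array([-0.01162518,  0.03723181, -0.09827406]), 'gripper_force': 0.0, 'opening': 0.08827470362226696}
```

View pics/scene1b.png

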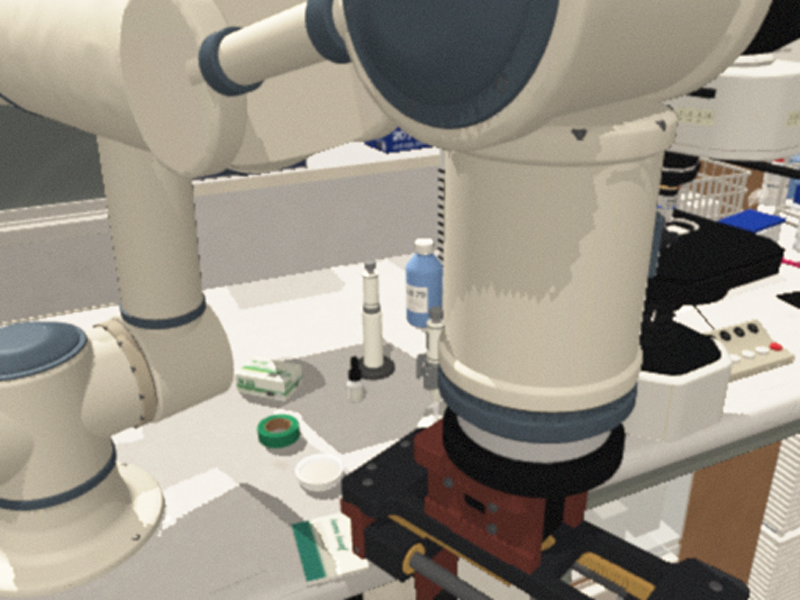

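View pics/top1b.png

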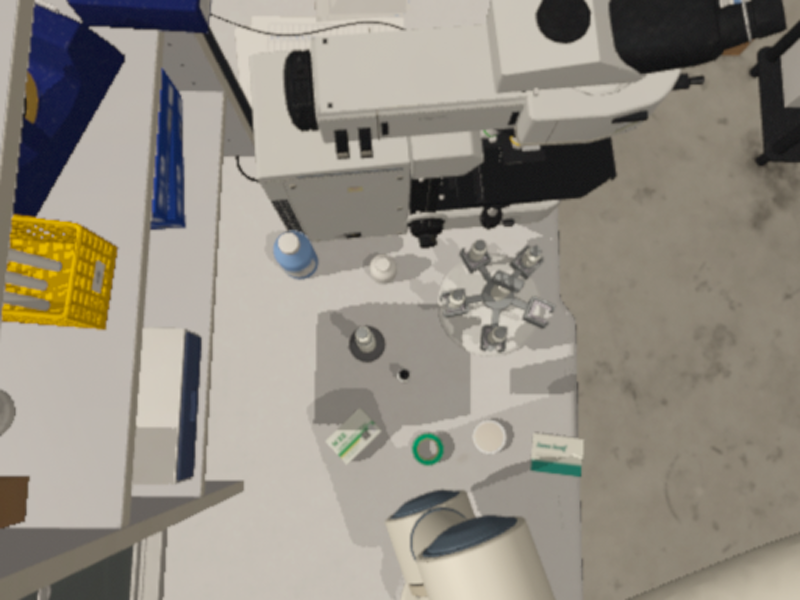

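The top view shows the carousel base centred at about (490,307) of 800x600, with the empty hanger to the lower right at (538,312). The stand with the pipette is at (365,340), the dropper at (403,375), the jar at (382,268) and the blue bottle at (293,250). The scene view is mostly blocked by the arm.

```bash
python3 - <<'E'
from h import *
s=dict(np.load('pics/top1.npz'));k=.64
for n,u,v,z in [('base',490,307,.012),('knobtop',507,279,.245),('hanger',538,311,.125),('pip_top',364,333,.183),('standfoot',367,345,.01),('jar',382,265,.065),('dropper',403,375,.07),('blue',289,243,.15),
 ('p1',478,247,.196),('p2',532,254,.196),('p3',453,297,.196),('p4',494,332,.196)]:
    print(n,ray(s,u*k,v*k,z).round(4))
i=cv2.imread('pics/top1.png')[140:235,265:378]
cv2.imwrite('pics/crop.png',cv2.resize(i,None,fx=6,fy=6,interpolation=cv2.INTER_CUBIC))
E
```

```text
base [ 0.519  -0.0515  0.012 ]
knobtop [ 0.5258 -0.0474  0.245 ]
hanger [ 0.496  -0.1166  0.125 ]
pip_top [0.4491 0.167  0.183 ]
standfoot [0.4473 0.1698 0.01  ]
jar [0.5825 0.1441 0.065 ]
dropper [0.3911 0.1049 0.07  ]
blue [0.5988 0.2939 0.15  ]
p1 [ 0.5859 -0.0097  0.196 ]
p2 [ 0.576  -0.0948  0.196 ]
p3 [0.5057 0.0295 0.196 ]
p4 [ 0.4518 -0.0339  0.196 ]
```

View pics/crop.png

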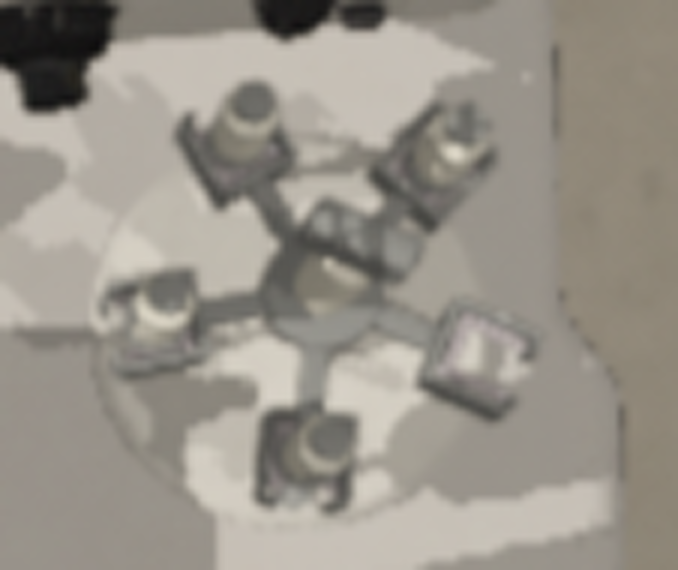

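The crop shows the empty hanger at about (478,360) in the crop and the knob bar running (320,220)-(400,255). The hanger direction is about -112°, so the wheel is at about 1.2 rad. The pointer can't be made out from here, so I'll go closer with the wrist camera.

```bash
python3 - <<'E'
from h import *
r.reach([.40,-.06,.52],[180,0,68]);print(r.sense()['clock'],r.sense()['joints'].round(1))
a=snap('wrist','w1');b=snap('scene','s2');print(-np.array(a['R']).T@a['t'],np.array(a['R']).round(2))
A=cv2.imread('pics/w1.png');B=cv2.imread('pics/s2.png')
cv2.imwrite('pics/w1b.png',cv2.resize(A,(800,600),interpolation=cv2.INTER_CUBIC))
cv2.imwrite('pics/s2b.png',cv2.resize(B,(800,600),interpolation=cv2.INTER_CUBIC))
E
```

```text
2.0083 [-13.4 -21.   82.4  -0.  118.6   8.6]
[0.42530279 0.00263139 0.49899172] [[ 0.93 -0.38 -0.  ]
 [-0.36 -0.9   0.25]
 [-0.1  -0.23 -0.97]]
```

View pics/w1b.png

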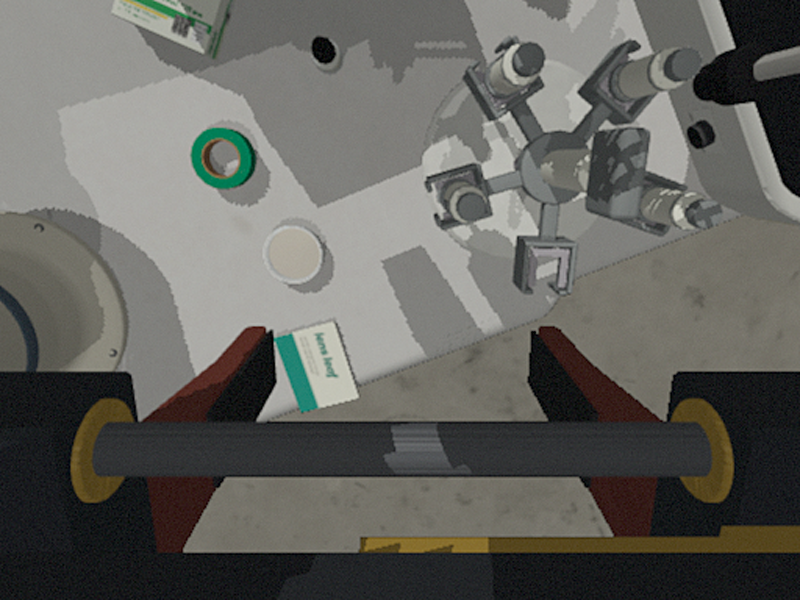

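View pics/s2b.png

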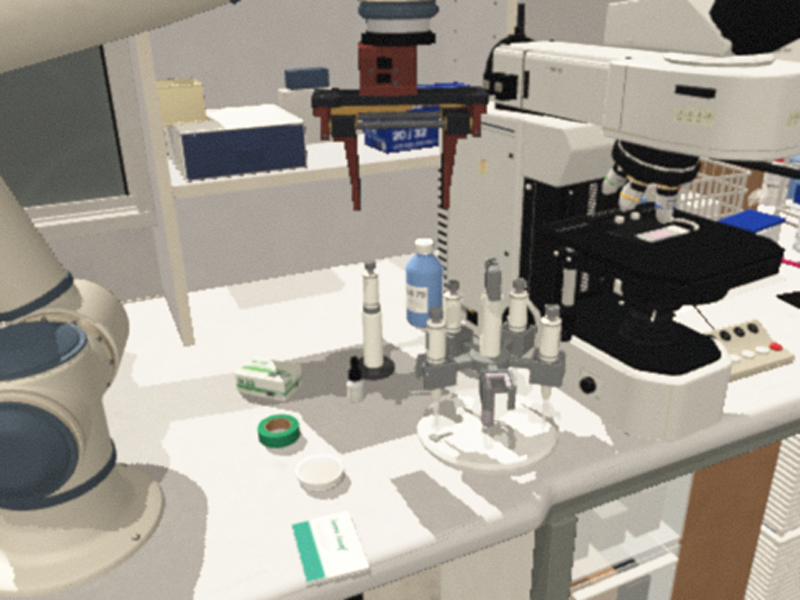

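The wrist view shows the knob bar at about (618,175), the empty hanger at (547,265) and a base disc centred near (540,160). The scene view shows a small mark on the base at about (440,436), probably the pointer. I'll zoom both.

```bash
python3 - <<'E'
import cv2,numpy as np
A=cv2.imread('pics/w1.png')[20:200,260:400];B=cv2.imread('pics/s2.png')[235:305,260:365]
A=cv2.resize(A,None,fx=3.3,fy=3.3,interpolation=2);B=cv2.resize(B,None,fx=3.2,fy=3.2,interpolation=2)
B=cv2.convertScaleAbs(B,alpha=1.6,beta=-150)
o=np.zeros((600,800,3),np.uint8);o[:A.shape[0],:A.shape[1]]=A;o[:B.shape[0],464:464+B.shape[1]]=B
cv2.imwrite('pics/c2.png',o)
E
```

```text
(no output)
```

View pics/c2.png

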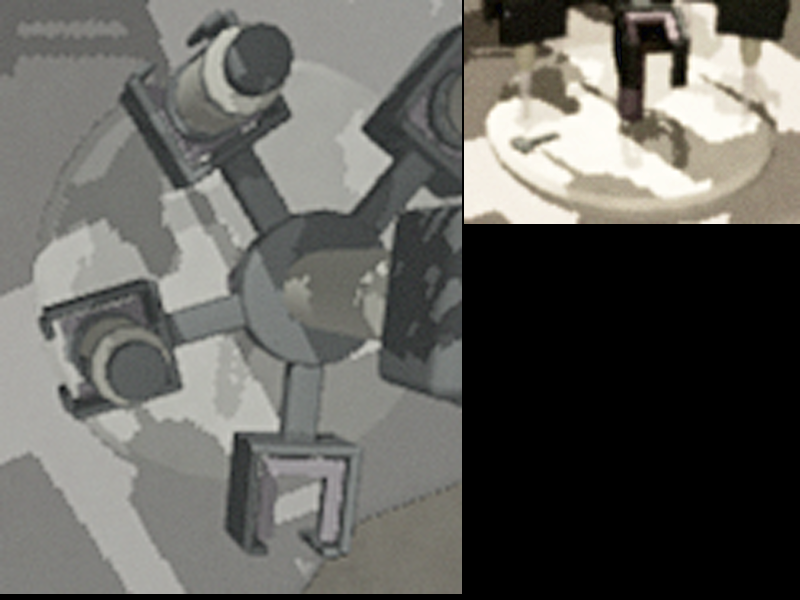

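The crop shows the T pointer in the scene view at about (520,145) for the head and (558,133) for the inner stem end. In the wrist view it's hidden. I'll fit the carousel centre and angle jointly from both views.

```bash
python3 - <<'E'
from h import *
from scipy.optimize import least_squares
T=dict(np.load('pics/top1.npz'));W=dict(np.load('pics/w1.npz'));S=dict(np.load('pics/s2.npz'))
k=.64
for n,s,pts in [('top',T,[(478,247),(532,254),(453,297),(494,332)]),('wr',W,[(530,55),(683,64),(470,205),(706,212)]),]:
    P=np.array([ray(s,u*k,v*k,.196)[:2] for u,v in pts])
    c0=np.array([.525,-.05])
    def f(x):
        a=np.arctan2(*(P-x[:2]).T[::-1]); n_=np.round((a-x[2])/np.radians(72)); t=x[2]+n_*np.radians(72)
        return (x[:2]+.075*np.c_[np.cos(t),np.sin(t)]-P).ravel()
    q=least_squares(f,[*c0,np.radians(-112)]);print(n,q.x[:2].round(4),np.degrees(q.x[2]).round(1),(f(q.x)*1e3).round(1))
c=lambda u,v:ray(S,260+(u-464)/3.2,235+v/3.2,.014)
h,e=c(520,145),c(558,133);print('T head',h,'stem',e)
for u,v in [(485,125),(775,125),(630,212)]: print(c(u,v).round(4))
# stand: handle top etc in top
print(ray(T,364*k,333*k,.169+.014+.0),[ray(S,371*k,266*k,.183)])
E
```

```text
top [ 0.5219 -0.0442] -115.2 [ 1.6  1.7  0.6 -0.7  2.1 -0.1 -4.3 -0.9]
wr [ 0.5254 -0.0485] -114.1 [-1.1  0.2  1.8  0.8 -0.7  0.1 -0.  -1. ]
T head [ 0.44340447 -0.0530074   0.014     ] stem [ 0.47143233 -0.05194289  0.014     ]
[ 0.4328 -0.0232  0.014 ]
[ 0.6025 -0.1056  0.014 ]
[ 0.4719 -0.1423  0.014 ]
[0.44913426 0.16703248 0.183     ] [array([0.44428202, 0.15104388, 0.183     ])]
```

```bash
python3 - <<'E'
from h import *
def st(l): s=r.sense();print(l,round(s['clock'],1),s['contact_force'].round(1),s['torque'].round(2),round(s['opening'],4),s['tcp_pos'].round(4),s['orientation'].round(1))
x,y=.525,-.0475
r.reach([x,y,.47],[180,0,65.5]);st('above')
r.servo_line([x,y,.392],speed=.08);st('down')
r.grab(35);r.wait(.2);st('grab')
f=r.sense()['contact_force'];print(f)
E
```

```text
above 2.7 [-0.7  0.   0.6] [-0.04  0.01  0.01] 0.0878 [ 0.525  -0.0478  0.4698] [-179.9    0.    65.5]
down 3.8 [ 0.   0.3 -0.1] [-0.03 -0.07  0.04] 0.0882 [ 0.5251 -0.0475  0.3928] [179.9  -0.   65.5]
grab 5.1 [15.1 -5.  -3.9] [-0.49 -1.74  0.04] 0.0159 [ 0.5266 -0.0484  0.392 ] [179.6  -0.   65.4]
[15.06072694 -5.02382616 -3.87782334]
```

```bash
cat >> h.py <<'E'
def st(l): s=r.sense();print(l,round(s['clock'],1),s['contact_force'].round(1),s['torque'].round(2),round(s['opening'],4),s['tcp_pos'].round(4),s['orientation'].round(1));return s
E
python3 - <<'E'
from h import *
p=np.array([.525,-.0475,.392])
for i in range(2):
    f=r.sense()['contact_force']; p[:2]+=f[:2]*1.1e-4; r.servo_line(p,speed=.02); st(p.round(4))
j=r.sense()['joints'].copy();j0=j[5]
for k in range(1,6):
    j[5]=j0+62*k/5; r.move_joints(j); st(k)
    
E
```

```text
[ 0.5267 -0.0481  0.392 ] 5.4 [ 6.4 -2.7 -1.7] [-0.35 -0.81 -0.01] 0.0157 [ 0.5273 -0.0486  0.3919] [179.8   0.   65.5]
[ 0.5274 -0.0483  0.392 ] 5.6 [ 3.9 -3.  -1.6] [-0.42 -0.82  0.02] 0.016 [ 0.5276 -0.0486  0.3919] [179.9   0.   65.5]
1 6.0 [ 4.8 -2.4 -1.1] [-0.27 -0.61 -0.13] 0.0159 [ 0.5277 -0.0487  0.3919] [179.9  -0.   53.3]
2 6.3 [ 6.6 -4.1 -1.3] [-0.42 -0.61 -0.12] 0.0158 [ 0.5278 -0.0489  0.392 ] [179.9  -0.   40.9]
3 6.6 [ 7.1 -4.3 -0.6] [-0.43 -0.74 -0.13] 0.0159 [ 0.5279 -0.0491  0.392 ] [ 1.798e+02 -1.000e-01  2.850e+01]
4 6.9 [ 7.1 -5.7 -1.1] [-0.54 -0.83 -0.1 ] 0.016 [ 0.528  -0.0493  0.392 ] [ 1.798e+02 -1.000e-01  1.610e+01]
5 7.3 [ 7.1 -6.6 -1.1] [-0.63 -0.91 -0.08] 0.0157 [ 0.528  -0.0495  0.392 ] [179.8  -0.2   3.6]
```

```bash
python3 - <<'E'
from h import *
s=r.sense();p=s['tcp_pos'].copy()
r.let_go();r.wait(.2);st('open')
r.servo_line([p[0],p[1],.46],speed=.15)
r.reach([.39,-.05,.43],[180,0,3]);st('v')
a=snap('wrist','w2')
A=cv2.imread('pics/w2.png');cv2.imwrite('pics/w2b.png',cv2.resize(A,(800,600),interpolation=2))
c=np.array([.5285,-.05])
for nm,X in [('centre',[*c,.012]),('hang180',[c[0]-.075*np.cos(.061),c[1]-.075*np.sin(.061),.125])]: print(nm,np.array(proj(a,X))/.64)
E
```

```text
open 8.6 [-0.1 -0.3 -0.3] [0.02 0.05 0.02] 0.0877 [ 0.5276 -0.0486  0.3919] [ 1.8e+02 -1.0e-01  3.5e+00]
v 9.9 [-0.2  0.4 -0.1] [ 0.06 -0.02 -0.01] 0.088 [ 0.3902 -0.05    0.4295] [-180.   -0.    3.]
centre [411.86857649  52.56372181]
hang180 [416.3770323  161.06827716]
```

View pics/w2b.png

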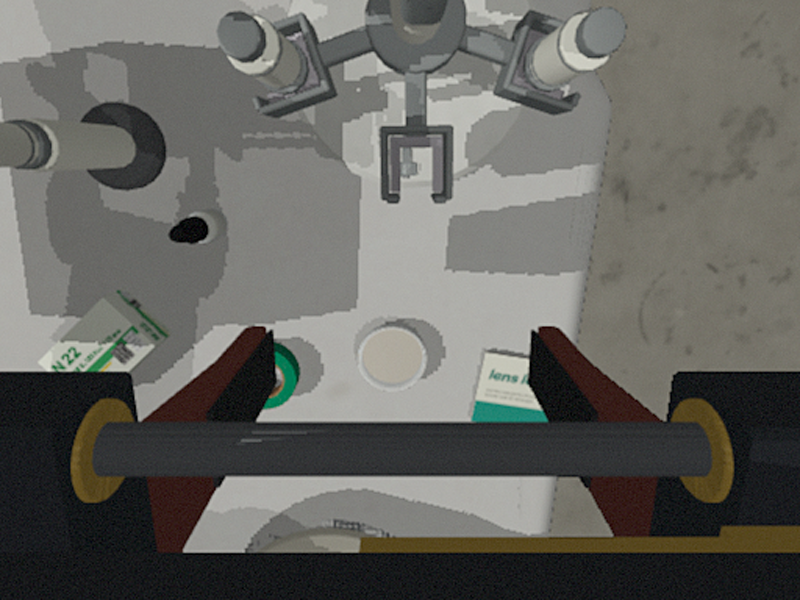

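The hanger is now at about (416,163), as predicted. The T pointer shows inside the recess at about (408,165), slightly left of the hanger centreline. I'll zoom in.

```bash
python3 - <<'E'
from h import *
A=cv2.imread('pics/w2.png')[0:135,232:302]
o=cv2.resize(cv2.convertScaleAbs(A[70:135],alpha=1.3,beta=-40),None,fx=9,fy=9,interpolation=cv2.INTER_CUBIC)
cv2.imwrite('pics/c3.png',o);print(o.shape)
E
```

```text
(585, 630, 3)
```

View pics/c3.png

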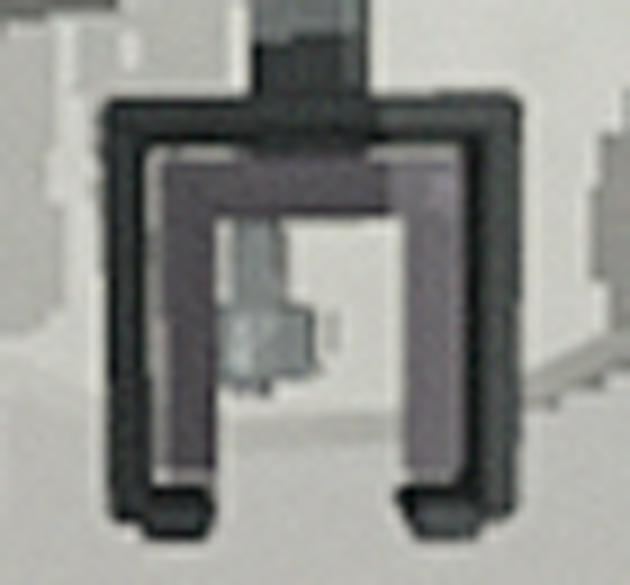

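The zoom shows the T with its stem centred at u≈258 and its crossbar at v≈342. The slot is centred at u≈308 and the lips' gap at u≈305, v≈510.

```bash
python3 - <<'E'
from h import *
W=dict(np.load('pics/w2.npz'))
p=lambda u,v,z:ray(W,232+u/9,70+v/9,z)[:2]
c=np.array([.5285,-.05])
head=p(258,342,.0145);stem=p(260,222,.0145)
print('head',head,'stem',stem,head-c,np.hypot(*(head-c)))
ang=lambda d:np.degrees(np.arctan2(-d[1],-d[0]))
print('front ang',ang(head-c),'stem dir',ang(head-stem))
m=p(305,515,.125);s0=p(308,340,.125);b=p(309,218,.125)
print('mouth',m,'mid',s0,'slotfloor',b);print(ang(m-c),np.hypot(*(m-c)),ang(b-c),np.hypot(*(b-c)),'frame',ang(m-b))
for n,u,v,z in [('foot',122,145,.01),('collar',36,147,.112)]: print(n,ray(W,u*.64,v*.64,z))
# rim circle of base: fit points lower edge
E
```

```text
head [ 0.44597456 -0.05116416] stem [ 0.46134877 -0.05058373] [-0.08252544 -0.00116416] 0.08253364915866232
front ang 0.8081993386211996 stem dir 2.1620701859913622
mouth [ 0.43317431 -0.05527019] mid [ 0.44971206 -0.05458239] slotfloor [ 0.46095005 -0.05401173]
3.1644437570806745 0.09547126668577653 3.398750488111343 0.06766897243370903 frame 2.594188468663228
foot [0.45220879 0.16760769 0.01      ]
collar [0.44998106 0.16194096 0.112     ]
```

Measured hanger 3.3° against pointer about 1.2°: I'll trim the wheel by -2.1°, then fetch the pipette.

```bash
python3 - <<'E'
from h import *
c=[.5283,-.0498]
r.reach([*c,.46],[180,0,3.5]);r.servo_line([*c,.392],speed=.12)
r.grab(35);r.wait(.1);st('g')
j=r.sense()['joints'].copy();j[5]+=2.1;r.move_joints(j);r.wait(.2);st('rot')
r.let_go();r.servo_line([*c,.46],speed=.2);st('up')
x,y=.4525,.1655
r.reach([x,y,.43],[180,0,2]);st('a')
a=snap('wrist','w3')
print(np.array(proj(a,[x,y,.183]))/.64, np.array(proj(a,[x,y,.01]))/.64)
A=cv2.imread('pics/w3.png');cv2.imwrite('pics/w3b.png',cv2.resize(A,(800,600),interpolation=2))
E
```

```text
g 12.5 [-0.  -2.  -0.1] [-0.21 -0.04  0.1 ] 0.0158 [ 0.5283 -0.0499  0.392 ] [180.    0.    3.5]
rot 12.9 [ 0.3 -0.7  0.2] [-0.13 -0.02 -0.12] 0.0162 [ 0.5283 -0.05    0.392 ] [180.    0.    1.4]
up 14.6 [-0.2 -0.2 -0.2] [-0.01  0.   -0.02] 0.0881 [ 0.5284 -0.0498  0.4597] [180.   -0.    1.4]
a 15.5 [ 0.4 -0.3  1.3] [-0.04  0.03 -0.  ] 0.0874 [0.4528 0.165  0.4293] [180.   0.   2.]
[400.49135344 301.9390129 ] [400.85047877 239.66018421]
```

View pics/w3b.png

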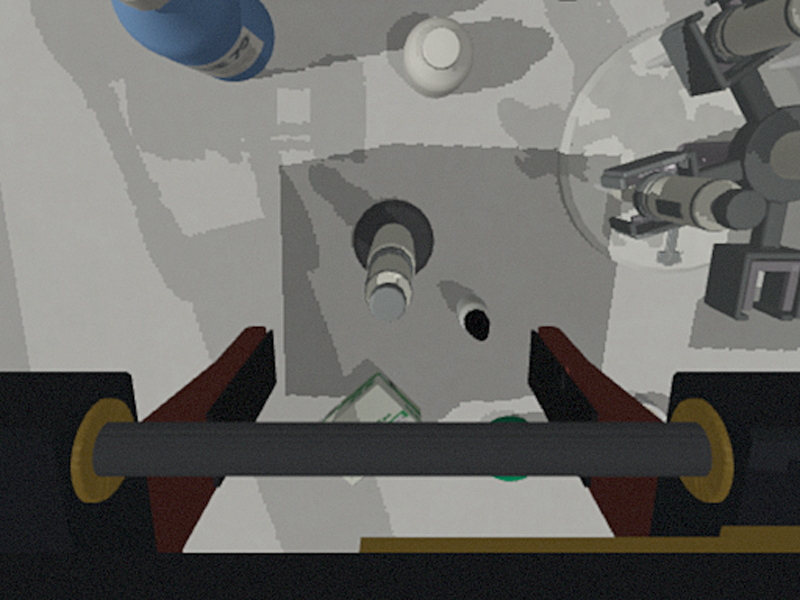

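The wrist view shows the pipette's button top at (388,300) and the stand's foot at (393,240), against predictions of (400,302) and (401,240). That puts the stand 4 to 5 mm further in +y.

```bash
python3 - <<'E'
from h import *
W=dict(np.load('pics/w3.npz'));k=.64
a=ray(W,388*k,300*k,.183);b=ray(W,393*k,239.5*k,.01);print(a,b)
h=ray(W,668*k,256*k,.0145)[:2];print('Thead',h)
x,y=(a[0]+b[0])/2+.0003,(a[1]+b[1])/2
r.servo_line([x,y,.43],speed=.1)
z=.014+.133+.163
r.servo_line([x,y,z],speed=.12);st('dn')
r.grab(12);r.wait(.2);st('gr')
r.servo_line([x,y,z+.06],speed=.1);st('up1')
r.servo_line([x,y,z+.125],speed=.15);r.wait(.2);s=st('up2')
W=snap('wrist','w4');S=snap('scene','s4');T=snap('top','t4')
tip=s['tcp_pos']-[0,0,.163+.133]
for n,q in(('w',W),('s',S),('t',T)): print(n,'tip',np.array(proj(q,tip)).round(1),'coll',np.array(proj(q,tip+[0,0,.088])).round(1))
u,v=map(int,proj(W,tip+[0,0,.05]));A=cv2.imread('pics/w4.png')[120:260,180:330]
u,v=map(int,proj(S,tip+[0,0,.085]));B=cv2.imread('pics/s4.png')[v-60:v+60,u-40:u+40];print('S crop org',u-40,v-60)
o=np.zeros((600,800,3),np.uint8);A=cv2.resize(A,(450,420),interpolation=2);B=cv2.resize(B,(320,480),interpolation=2)
o[:420,:450]=A;o[:480,460:780]=B;cv2.imwrite('pics/c4.png',o)
E
```

```text
[0.45324555 0.17136727 0.183     ] [0.45241447 0.17178458 0.01      ]
Thead [ 0.4473895  -0.04802542]
dn 16.9 [ 0.5 -0.3 -0.2] [ 0.01  0.01 -0.01] 0.088 [0.4533 0.1716 0.3111] [-1.8e+02 -1.0e-01  2.0e+00]
gr 18.1 [-0.4 -0.3 -0.6] [0.04 0.07 0.03] 0.0238 [0.4531 0.1716 0.31  ] [-180.    0.    2.]
up1 18.9 [ 0.1 -0.2 -0.8] [ 0.05 -0.04  0.03] 0.0238 [0.4531 0.1716 0.3694] [180.   0.   2.]
up2 19.7 [ 0.2 -0.6 -0.9] [0.05 0.01 0.01] 0.0235 [0.4532 0.1716 0.4334] [1.8e+02 1.0e-01 2.0e+00]
w tip [257.1 176.1] coll [257.1 210.2]
s tip [238.3 184.7] coll [237.  149.2]
t tip [232.  213.6] coll [230.2 209.3]
S crop org 197 90
```

View pics/c4.png

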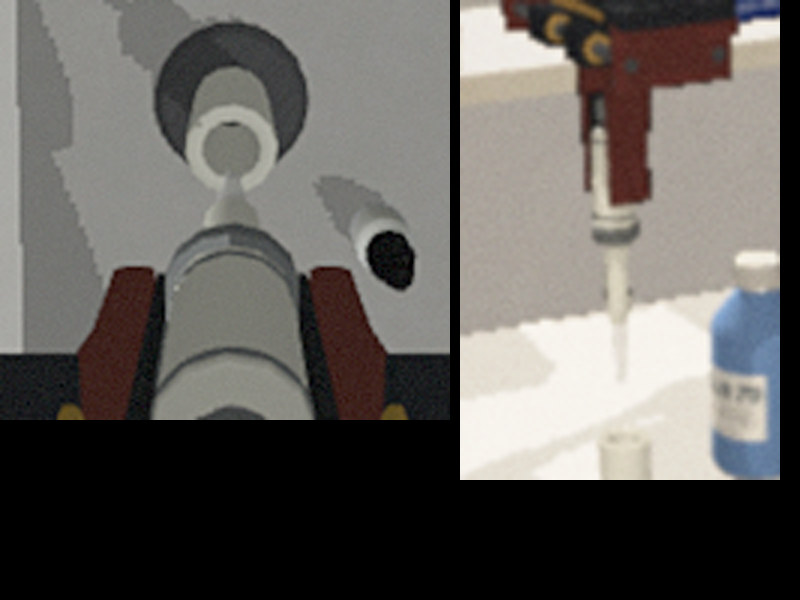

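The wrist view shows the tip at native (257.7,177.3), against a prediction of (257.1,176.1). The scene view agrees to 1 px, so the pipette sits centred and upright in the grip. Next I'll insert it, touching the slot floor gently to locate the radius.

```bash
python3 - <<'E'
from h import *
a=np.radians(1.4);u=np.array([np.cos(a),np.sin(a)]);H=np.array([.528,-.0499])-.075*u
P=lambda d,z:[*(H-d*u),z]
r.grab(40)
r.reach(P(.055,.434),[180,0,1.4]);st('hi')
r.servo_line(P(.055,.3425),speed=.12);r.wait(.2);st('low')
r.servo_line(P(.022,.3425),speed=.1);st('at mouth')
f0=r.sense()['contact_force']
d=.022
while d>-.006:
    d-=.001 if d<.001 else .003
    r.servo_line(P(d,.3425),speed=.03); f=r.sense()['contact_force']-f0
    if np.hypot(*f[:2])>1.2: r.wait(.1);f=r.sense()['contact_force']-f0
    print(round(d*1e3,1),f.round(1))
    if np.hypot(*f[:2])>1.5: break
st('end')
E
```

```text
hi 21.0 [ 0.5 -1.  -0.6] [ 0.03 -0.05  0.03] 0.0235 [ 0.3982 -0.0527  0.4341] [-180.    -0.     1.4]
low 22.1 [ 0.5  0.6 -1.2] [0.03 0.05 0.05] 0.0236 [ 0.3982 -0.0531  0.3434] [ 1.8e+02 -1.0e-01  1.4e+00]
at mouth 22.6 [ 0.2  0.2 -0.3] [ 0.04 -0.    0.01] 0.0233 [ 0.431  -0.0523  0.3424] [-1.8e+02  1.0e-01  1.4e+00]
19.0 [ 0.7 -0.4 -1.5]
16.0 [-0.8  0.1 -0.5]
13.0 [ 0.2  0.1 -0.6]
10.0 [ 0.3 -0.5 -0.5]
7.0 [-0.2 -0.2 -0.6]
4.0 [ 0.4 -0.3 -0.3]
1.0 [-0.8  0.7 -0.1]
-2.0 [-0.9  0.3 -0.9]
-3.0 [-0.1 -1.  -0.9]
-4.0 [-3.4 -0.3  0.7]
end 25.3 [-3.2 -0.1  0.5] [-0.01  0.57  0.02] 0.0237 [ 0.4569 -0.0517  0.3425] [180.    0.    1.4]
```

```bash
python3 - <<'E'
from h import *
a=np.radians(1.4);u=np.array([np.cos(a),np.sin(a)]);H=np.array([.528,-.0499])-.075*u
d=-.0011;P=lambda z:[*(H-d*u),z]
r.servo_line(P(.3425),speed=.03);r.wait(.2)
f0=np.mean([r.sense()['contact_force'] for _ in range(3)],0);print(f0.round(2))
z=.3425;zs=[]
while z>.308:
    z-=.0008;r.servo_line(P(z),speed=.02);s=r.sense();f=s['contact_force']-f0
    print(round(z*1e3,1),round(s['tcp_pos'][2]*1e3,1),f.round(1))
    if f[2]>7.5 or np.hypot(*f[:2])>4: break
st('end')
E
```

```text
[-0.56  0.38 -0.61]
341.7 341.6 [ 0.9  0.5 -1.3]
340.9 340.8 [-0.6 -0.7 -1.3]
340.1 340.0 [ 0.5 -0.2 -0.9]
339.3 339.2 [ 0.8 -0.  -0. ]
338.5 338.4 [-0.5 -0.5 -0.6]
337.7 337.6 [ 0.1  0.2 -0.7]
336.9 336.8 [ 0.1  0.1 -0.2]
336.1 336.0 [ 1.5 -0.3 -1.1]
335.3 335.2 [ 0.7 -0.5 -0.6]
334.5 334.4 [ 0.2 -0.8 -0.7]
333.7 333.6 [ 0.9 -0.6 -0.5]
332.9 333.0 [ 0.3 -1.2 -0.3]
332.1 332.6 [-0.6  0.5  2.8]
331.3 331.6 [-0.7 -0.1  4.5]
330.5 330.5 [-0.8 -0.8  4.1]
329.7 329.6 [-0.7 -0.7  4.4]
328.9 328.8 [-0.7 -0.6  2.7]
328.1 328.0 [ 0.6 -1.   3.8]
327.3 327.2 [-0.8 -0.7  4. ]
326.5 326.4 [-0.9 -0.6  3.8]
325.7 325.6 [ 0.1 -1.2  3.9]
324.9 324.8 [ 0.2 -0.2  3.8]
324.1 324.0 [ 0.1 -0.6  3.6]
323.3 323.2 [ 0.4 -1.   3.8]
322.5 322.4 [0.2 0.1 2.7]
321.7 321.6 [ 0.4 -1.3  4.1]
320.9 320.8 [-1.1  0.3  4.5]
320.1 320.0 [ 0.6 -0.1  3.5]
319.3 319.2 [0.9 0.1 3.6]
318.5 318.4 [ 0.9 -0.2  2.9]
317.7 317.6 [-0.4 -0.9  4.6]
316.9 317.4 [-1.1 -0.3  6.7]
316.1 317.3 [-2.3  0.3  9.9]
end 34.0 [-2.8  0.7  9.3] [0.16 0.51 0.  ] 0.0234 [ 0.454  -0.0517  0.3173] [ 1.8e+02 -1.0e-01  1.4e+00]
```

```bash
python3 - <<'E'
from h import *
a=np.radians(1.4);u=np.array([np.cos(a),np.sin(a)]);H=np.array([.528,-.0499])-.075*u
d=-.0011;P=lambda z:[*(H-d*u),z]
z=.3161;F=lambda:np.mean([r.sense()['contact_force'][2]+.7,])
def avg(n=4):
    o=[]
    for _ in range(n): r.wait(.05);o.append(F())
    return np.mean(o)
f=avg();print(f)
while f<13 and z>.3135:
    z-=.0003;r.servo_line(P(z),speed=.01);f=avg(3);print(round(z*1e3,2),f.round(1),r.sense()['tcp_pos'].round(4))
for _ in range(8): r.wait(.1);print(F().round(1),end=' ')
while f>1.5 and z<.3175:
    z+=.0004;r.servo_line(P(z),speed=.02);f=avg(2)
    print('rel',round(z*1e3,2),f.round(1))
s=st('relieved')
r.let_go();r.wait(.3);st('open')
r.servo_line(P(z+.06),speed=.1);r.servo_line(P(.45),speed=.2)
r.reach([.36,-.05,.43],[180,0,1.4]);st('away')
for n in('wrist','top','scene'): snap(n,'f_'+n)
E
```

```text
9.86662834178686
315.8 10.9 [ 0.454  -0.0517  0.3173]
315.5 11.7 [ 0.454  -0.0517  0.3173]
315.2 13.6 [ 0.454  -0.0517  0.3173]
12.7 13.1 13.3 13.0 13.2 13.8 13.5 13.3 rel 315.6 10.8
rel 316.0 9.4
rel 316.4 8.4
rel 316.8 6.7
rel 317.2 6.0
rel 317.6 3.1
relieved 38.3 [-0.4  0.2  3.3] [-0.02 -0.08 -0.01] 0.0231 [ 0.4541 -0.0517  0.3174] [-180.     0.     1.4]
open 39.6 [ 0.3 -0.4  0.5] [-0.    0.05  0.05] 0.0883 [ 0.4541 -0.0517  0.3176] [180.   -0.    1.4]
away 41.4 [0.8 0.1 0.1] [ 0.   -0.02 -0.01] 0.0877 [ 0.3596 -0.05    0.4283] [-1.8e+02  1.0e-01  1.4e+00]
```

```bash
python3 - <<'E'
from h import *
X=[.4541,-.0517,.1905]
for n,rr in(('f_wrist',(8,26)),('f_top',(2,8))):
    W=dict(np.load(f'pics/{n}.npz'));g=cv2.imread(f'pics/{n}.png',0)
    u,v=proj(W,X);e=proj(W,[X[0],X[1]+.009,X[2]]);print(n,'pred',u,v,'rad',abs(e[0]-u))
    R=abs(e[0]-u);m=int(3*R+6);x0,y0=max(int(u)-m,0),max(int(v)-m,0);c=cv2.resize(g[y0:int(v)+m,x0:int(u)+m],None,fx=4,fy=4,interpolation=2)
    k=cv2.HoughCircles(cv2.GaussianBlur(c,(5,5),0),cv2.HOUGH_GRADIENT,1,20,param1=80,param2=15,minRadius=int(R*3.2),maxRadius=int(R*4.8))
    if k is not None:
        for q in k[0][:3]: U,V=x0+q[0]/4,y0+q[1]/4;print(U,V,q[2]/4,ray(W,U,V,X[2]).round(4))
E
```

```text
f_wrist pred 263.7543618751662 53.20502249332007 rad 14.254064822689855
261.875 57.875 15.175 [ 0.4513 -0.0506  0.1905]
266.875 58.375 16.85 [ 0.4511 -0.0538  0.1905]
261.625 63.875 16.025 [ 0.4477 -0.0505  0.1905]
f_top pred 323.16850346285554 211.88844107111635 rad 3.7009619251607546
```

```bash
python3 -c "
from h import *
print(r.hand_in())"
```

```text
the job is handed in; nothing more can be done
None
```

I turned the empty hanger to the front (within about 1–2° of the pointer), hung the pipette in it and pressed it about 15 mm to the firm stop, holding about 13 N for 0.8 s. I then released it upright as far as the last wrist image shows, and handed in at about 41 s; the interface gave no verdict.

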